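# Put the planters back on their own saucers

## Task

The three terracotta planters stand on each other's saucers: move them so that each stands upright and centred inside the rim of the saucer of its own shape (round, square, oblong), the oblong one lengthwise in its saucer. To make room, park one on the empty round cork mat on the way; never stand a planter on the bare painty table, set each down gently without dropping or tipping it, and leave the paint jar, water cup and green bottle where they are.

Things in the scene. Friction and masses are not known exactly. Their poses are not given: they have to be found in the camera images.
- pot_round: Round terracotta planter, outer diameter 56 mm. It is open at the top with 5 mm walls, 70 mm tall, about 0.13 to 0.26 kg, sides upright and plain; origin at the centre of its underside, z up. It starts upright in a saucer of another shape. 
- pot_square: Square terracotta planter, 50 x 50 mm outside, x and y along its sides. It is open at the top with 5 mm walls, 70 mm tall, about 0.13 to 0.26 kg, sides upright and plain; origin at the centre of its underside, z up. It starts upright in a saucer of another shape. 
- pot_long: Oblong terracotta planter, 76 mm long (its x) by 40 mm wide (its y) outside. It is open at the top with 5 mm walls, 70 mm tall, about 0.13 to 0.26 kg, sides upright and plain; origin at the centre of its underside, z up. It starts upright in a saucer of another shape. 
- saucer_round: Round white glazed saucer, 106 mm across outside, at least 90 mm inside. Fixed. Its floor is 6 mm thick (planters stand 6 mm above the table), its 5 mm thick rim is 14 mm high; origin at the centre of its underside on the table, z up. 
- saucer_square: Square white glazed saucer, 104 x 104 mm outside, 94 x 94 mm inside, x and y along its sides. Fixed. Its floor is 6 mm thick (planters stand 6 mm above the table), its 5 mm thick rim is 14 mm high; origin at the centre of its underside on the table, z up. 
- saucer_long: Oblong white glazed saucer, 114 mm (its x) by 80 mm (its y) outside, 104 x 70 mm inside. Fixed. Its floor is 6 mm thick (planters stand 6 mm above the table), its 5 mm thick rim is 14 mm high; origin at the centre of its underside on the table, z up. 
- cork_mat: Plain round cork mat, 116 mm across, 8 mm thick, fixed, empty at the start: the free spot. Origin at the centre of its underside, on the table. It and the saucers lie in four places, drawn afresh each time, which keep at least 160 mm between centres.
- paint_jar: Bystander: upright paint jar with an orange cap, 42 mm across, 75 mm tall; loose, to be left alone. Origin at the centre of its underside.
- water_cup: Bystander: white plastic water cup, 54 mm across, 70 mm tall; loose, to be left alone. Origin at the centre of its underside.
- dark_bottle: Bystander: green glass paint bottle, 44 mm across, 85 mm tall; loose, to be left alone. Origin at the centre of its underside. All else that stands near the planters is flat (jar lids, brushes, palette: under 15 mm).

How it is judged:
On the way:
1. one planter is parked upright on the cork mat (its centre within 35 mm of the mat's) and let go (((horizontal distance between pot_round and cork_mat below 0.035 m and height (world z) of pot_round below 0.012 m and angle between pot_round's own z axis and vertical below 0.1 rad and contact force between the fingers and pot_round below 0.1 N and linear speed of pot_round below 0.02 m/s) or (horizontal distance between pot_square and cork_mat below 0.035 m and height (world z) of pot_square below 0.012 m and angle between pot_square's own z axis and vertical below 0.1 rad and contact force between the fingers and pot_square below 0.1 N and linear speed of pot_square below 0.02 m/s) or (horizontal distance between pot_long and cork_mat below 0.035 m and height (world z) of pot_long below 0.012 m and angle between pot_long's own z axis and vertical below 0.1 rad and contact force between the fingers and pot_long below 0.1 N and linear speed of pot_long below 0.02 m/s))), for 0.2 s.
At the end, for the whole second after the job is handed in: Each planter stands upright (within 0.08 rad), released and at rest on the floor of the saucer of its own shape, its centre within 12 mm of the saucer's centre; the oblong planter's length lies within 0.3 rad of its saucer's length, either way round (horizontal distance between pot_round and saucer_round below 0.012 m and height (world z) of pot_round between 0.003 and 0.009 m and angle between each of pot_round, pot_square, pot_long's own z axis and vertical below 0.08 rad and linear speed of each of pot_round, pot_square, pot_long below 0.02 m/s and contact force between the fingers and pot_round below 0.1 N and horizontal distance between pot_square and saucer_square below 0.012 m and height (world z) of pot_square between 0.003 and 0.009 m and contact force between the fingers and pot_square below 0.1 N and horizontal distance between pot_long and saucer_long below 0.012 m and height (world z) of pot_long between 0.003 and 0.009 m and contact force between the fingers and pot_long below 0.1 N and angle between the x axis of pot_long and the x axis of saucer_long, either way round below 0.3 rad); the robot touches nothing.
It fails at once if a planter stands on the bare table (height (world z) of any of pot_round, pot_square, pot_long below 0.003 m).
It fails at once if a planter is tipped over (more than 35 degrees) (angle between any of pot_round, pot_square, pot_long's own z axis and vertical above 0.6 rad).
It fails at once if a planter is dropped (it falls freely more than about 18 mm) or knocked flying ((contact force between the fingers and pot_round below 0.05 N and linear speed of pot_round above 0.6 m/s) or (contact force between the fingers and pot_square below 0.05 N and linear speed of pot_square above 0.6 m/s) or (contact force between the fingers and pot_long below 0.05 N and linear speed of pot_long above 0.6 m/s)).
It fails at once if the paint jar, the water cup or the green bottle is moved by more than 25 mm or tipped (distance of any of paint_jar, water_cup, dark_bottle from where it was at the start of the episode above 0.025 m or angle between any of paint_jar, water_cup, dark_bottle's own z axis and vertical above 0.3 rad).
It also fails if it takes over 102 s, if anything falls off the work surface, if the arm or the gripper's body presses on something with over 40 N, if the wrist force passes 120 N, or if a joint passes its speed limit or range.

## Robot

A 6-joint arm with a two-finger parallel gripper is mounted at the origin on the work surface. World frame = base frame: x ahead of the robot, y to its left, z up, the work surface at z = 0. Lengths are in m, angles in rad, forces in N, time in s.
With the tool pointing down it reaches from about 0.35 to 0.875 m from the base axis. Payload 4.2 kg.
Tool frame: the origin (TCP) lies at the very end of the fingers, on their centre line; the grasp point (between the pads) lies 19 mm behind it; z points along the fingers, y is the line along which they close (so a half turn about z gives the same grasp; the last joint's range is limited). The gripper opens to 85 mm and grips with 20 to 120 N. Pads are 22 mm wide; open, the fingers measure 114 mm over their backs; the gripper's body (76 mm by 85 mm) begins 54 mm behind the grasp point. The pads swing forward as they close: fully open they stand 13 mm farther back than shut.
Start: joints at [1.586, 0.385, 0.008, 0, -1.194, -0.259], TCP at [0.151, 0.607, 0.231] pointing down, gripper open.
Joint ranges: [-3.14, 3.14], [-1.21, 2.06], [-1.07, 1.41], [-3.16, 2.05], [-2.99, -0.16], [-3.1, 3.1]. Speed limits (rad/s): [2.79, 2.79, 3.14, 3.14, 3.14, 3.14].

## Interface

Orientations are given as [roll, pitch, yaw] about the fixed x, y, z axes, in that order (R = Rz(yaw) Ry(pitch) Rx(roll)).
In Python, from bench import manip gives the robot as it stands. The module is installed in compiled form; this text tells all that it offers.
- The arm moves only by the tool move_arm, never from a script. Its argument "plan" is a list of rows, each a list of 2 entries, a list of its own where there are three numbers: the shift along the world's x, y, z scaled (see below), then the turn about the world's z scaled (see below). A call has 1 to 20 rows; each row is the pose to reach, as a shift and turn from the pose commanded when the call began; what a row does not reach only later rows make up. The controller multiplies each number of a shift by 0.08 m and each number of a turn by 45 degrees. A row lasts 1/12 s, in which the tool goes at most 41.7 mm and 7.16 degrees, less where a joint would pass 70% of its speed; a pose out of reach is approached as far as the arm can. A call with a number of a shift or a turn outside -1 to 1 is refused whole. A call with a gripper value outside its range is refused whole. "hand" is the closure, from 0 (fully open) to 1 (shut), set as the call begins (left out, the last holds). The fingers move at their own pace and stop on an object; "newtons" is the grip in N (left out, the last holds). Time passes only in rows, so rows that repeat a pose let the fingers close. It gives the time, the measured TCP pose, the force, the opening and the grip force at its end, in the units of the state.
- manip.state(): the state, without advancing time (a new reading comes with each control period).
- manip.get_image(name): name is "scene" or "top" or "wrist"; returns a dict with "frame" (480x640x3 uint8, blue, green, red), "range_z" (480x640 float32, m along the optical axis (not along the pixel's ray), 0 where there is no reading), "mtx" (3x3 intrinsics, pixels), "position" and "orientation" of the camera in the world. Camera axes: x right, y up, looking along -z (the intrinsics and any distortion apply to the point x, -y, -z); pixel columns grow to the right and rows downward; lengths in m; the calibration is good to about 2 mm. A picture is of the moment at which its call begins.
- manip.job_done(): hands the job in; it is judged then, once.
The state is a dict: "clock": time; "joint_positions": joint angles; "joint_vel": joint speeds; "joint_efforts": joint torques, N m; "tool_pos": TCP position; "ee_rot": TCP orientation; "contact_force": force on the tool from outside, world axes, zero at the start; "moment": the same for the moment, N m; "gripper_width": finger opening in m; "finger_force": force on a finger pad.
Only numpy, scipy, OpenCV 4.12 (cv2) and the standard library are available. Lean on these libraries where they do the work, as an engineer would, in place of code of your own. Each camera call takes 0.05 s, during which the arm holds its last target. There are 200 camera calls.

## Working session

There is one attempt and no reset: what is moved stays moved. The work goes in short steps, Python scripts to look and compute and a tool call to move; the robot and the scene stay as the last step left them, time stands still between calls to the robot, and variables do not carry over. Pictures are saved under pics/ and viewed, at most 14 in all, crops included, and the job is handed in when it is done.

Besides the shell and the picture viewer there is one more tool, called after ">>>" as a command line: name --argument value ..., lists and objects as JSON in quotes. move_arm: Moves the arm, as the interface text tells. Its arguments: {"type":"object","properties":{"plan":{"type":"array"},"hand":{"type":"number"},"newtons":{"type":"number"}},"required":["plan"]}

```bash
mkdir -p pics; cat > h.py <<'E'
import numpy as np, cv2
from bench import manip
from scipy.spatial.transform import Rotation as R
def rot(o):
    o=np.array(o,float)
    if o.shape==(3,3): return o
    if o.size==4: return R.from_quat(o).as_matrix()
    return R.from_euler('xyz',o).as_matrix()
def cloud(g):
    z=g['range_z']; K=np.array(g['mtx']); v,u=np.mgrid[0:480,0:640]
    p=np.stack([(u-K[0,2])/K[0,0]*z,-(v-K[1,2])/K[1,1]*z,-z],-1)
    w=p@rot(g['orientation']).T+np.array(g['position']); w[z<=0]=np.nan
    return w
E
python3 - <<'E'
from h import *
g=manip.get_image('top'); cv2.imwrite('pics/top0.png',g['frame'])
print(g['mtx'],g['position'],g['orientation'],[k for k in g])
w=cloud(g); np.save('w.npy',w); np.save('f.npy',g['frame'])
print(manip.state())
h=w[...,2]; print(np.nanpercentile(h,[1,10,50,90,99]))
hh=np.nan_to_num(np.clip(h/0.1,0,1)*255).astype(np.uint8)
cv2.imwrite('pics/h0.png',cv2.applyColorMap(hh,cv2.COLORMAP_JET))
E
```

```text
[[486.81556084   0.         319.48369547]
 [  0.         486.81556084 239.26081346]
 [  0.           0.           1.        ]] [ 0.35130718 -0.00270439  0.94934124] [ 2.09016563e-01  4.84794831e-04 -1.72847559e+00] ['frame', 'range_z', 'mtx', 'position', 'orientation']
{'clock': 0.05, 'joint_positions': array([ 1.58561063e+00,  3.85542147e-01,  6.65692380e-03, -4.86679105e-04,
       -1.19402750e+00, -2.58574942e-01]), 'joint_vel': array([ 8.03862806e-05, -9.38045060e-04,  1.59455383e-03, -3.52984465e-04,
        3.92960100e-04,  1.32094067e-05]), 'joint_efforts': array([-1.56371934e-03, -3.93679547e+01,  1.89162987e+01,  4.20556739e+00,
       -2.31447331e-03,  5.64232352e-06]), 'tool_pos': array([0.15070521, 0.60596228, 0.23024429]), 'ee_rot': array([ 3.13943096e+00, -1.04048410e-04, -2.43940060e-01]), 'contact_force': array([-0.7936442 , -0.51444378,  0.2974429 ]), 'moment': array([-0.07698547, -0.00239134,  0.02046572]), 'finger_force': 0.0, 'gripper_width': 0.0856168402532526}
[-0.75558384 -0.64425643 -0.00114387  0.00697564  0.07707611]
```

View pics/top0.png

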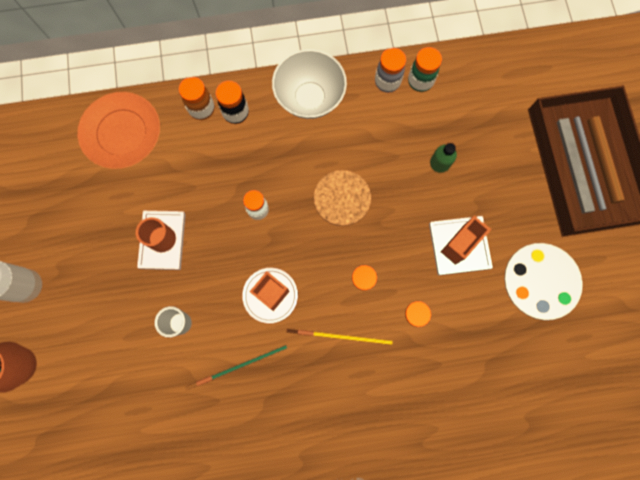

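View pics/h0.png

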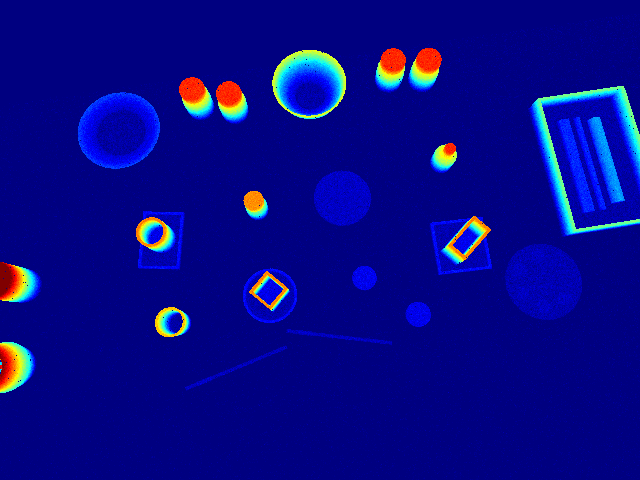

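The top view shows the round pot in the oblong saucer (157,235), the square pot in the round saucer (270,290), the oblong pot in the square saucer (466,240) and the mat at (342,197). The jar is at (255,204), the cup at (172,321) and the bottle at (444,157). The height map agrees.

```bash
cat >> h.py <<'E'
def top(w,c,r=32,zl=.070,zh=.084,y=None):
    "xy points in a pixel window, height band"
    s=w[c[1]-r:c[1]+r,c[0]-r:c[0]+r].reshape(-1,3)
    return s[(s[:,2]>zl)&(s[:,2]<zh)]
def fitc(p):
    A=np.c_[2*p[:,:2],np.ones(len(p))]; s=np.linalg.lstsq(A,(p[:,:2]**2).sum(1),rcond=None)[0]
    return s[:2],np.sqrt(s[2]+s[0]**2+s[1]**2)
def rect(p):
    q=(p[:,:2]*1000).astype(np.float32); (c,s,a)=cv2.minAreaRect(q)
    # robust: percentile extents over angle, minimising area
    best=None
    for t in np.radians(np.arange(0,90,.5)):
        M=np.array([[np.cos(t),np.sin(t)],[-np.sin(t),np.cos(t)]]); d=q@M.T
        lo,hi=np.percentile(d,1.5,axis=0),np.percentile(d,98.5,axis=0)
        ar=np.prod(hi-lo)
        if best is None or ar<best[0]: best=(ar,t,M.T@((lo+hi)/2),hi-lo)
    _,t,c,s=best
    if s[0]<s[1]: t+=np.pi/2; s=s[::-1]
    return np.round(c/1000,4),np.round(s,1),round(float(t),3)
E
python3 - <<'E'
from h import *
w=np.load('w.npy')
for n,c,f in [('Pround',(155,235),'c'),('Psq',(270,290),'r'),('Plong',(466,240),'r')]:
    p=top(w,c); print(n,len(p),np.median(p[:,2]),fitc(p) if f=='c' else rect(p))
for n,c,r in [('Slong',(160,240),38),('Ssq',(461,245),38)]:
    p=top(w,c,r,.0108,.0165); print(n,len(p),np.median(p[:,2]),rect(p))
p=top(w,(270,295),34,.0108,.0165); c,r=fitc(p)
for _ in range(5):
    d=np.linalg.norm(p[:,:2]-c,axis=1); p=p[abs(d-.0505)<.006]; c,r=fitc(p)
print('Sround',c,r,len(p))
p=top(w,(342,197),36,.0055,.0105);p=p[abs(p[:,:2]-np.median(p[:,:2],axis=0)).max(1)<.062];print('mat',(p.min(0)+p.max(0))/2,np.median(p,axis=0),np.ptp(p,axis=0),rect(p))
for n,c in [('jar',(255,204)),('cup',(172,321)),('bottle',(444,157))]:
    p=top(w,c,28,.03,.1); print(n,np.median(p,axis=0),p.min(0),p.max(0))
    q=top(w,c,28,p[:,2].max()-.012,.1); print(fitc(q), q.mean(0))
E
```

```text
Pround 262 0.07413585865689049 (array([0.5980741 , 0.27384944]), np.float64(0.025344458597912706))
Psq 297 0.07454735548073843 (array([0.4579, 0.0746]), array([49.6, 49.3]), 0.716)
Plong 355 0.07471749776577596 (array([ 0.4953, -0.3041]), array([75.8, 39.7]), 2.243)
Slong 500 0.012793826363113547 (array([0.5964, 0.2753]), array([113.2,  79.7]), 2.95)
Ssq 611 0.012746783803391115 (array([ 0.4931, -0.3048]), array([103.5, 103.4]), 3.115)
Sround [0.4546907  0.07843164] 0.049825642448939 364
mat [ 0.62737624 -0.09199718  0.00799522] [ 0.62684141 -0.09241057  0.00727194] [0.11435796 0.11502522 0.0049863 ] (array([ 0.6271, -0.0918]), array([104.8, 103.5]), 0.393)
jar [0.62249072 0.07778536 0.07255238] [0.60726416 0.05856309 0.03025058] [0.64747603 0.09941371 0.07854834]
(array([0.62804769, 0.07915071]), np.float64(0.013674778497305624)) [0.62777    0.07910293 0.07350507]
cup [0.43082779 0.26619196 0.06136491] [0.40348171 0.23002862 0.03019101] [0.45553021 0.28344458 0.0723677 ]
(array([0.42943253, 0.2561878 ]), np.float64(0.024554575752418158)) [0.42964683 0.25853873 0.0673662 ]
bottle [ 0.66179923 -0.29635308  0.05755528] [ 0.64645055 -0.32460495  0.03008305] [ 0.69155873 -0.28083197  0.0878246 ]
(array([ 0.66836329, -0.30227896]), np.float64(0.008019519074777874)) [ 0.66792695 -0.30180417  0.08324016]
```

>>> move_arm --plan '[[[0.23,-0.17,0],0],[[0.46,-0.34,0],0],[[0.7,-0.52,0],0],[[0.93,-0.69,0],0]]' --hand 0 --newtons 40

```text
clock: 0.38
tool_pos: [0.2257, 0.5502, 0.2305]
ee_rot: [3.14, 0.0, -0.243]
contact_force: [0.5, -0.6, 0.0]
gripper_width: 0.0854
finger_force: 0.0
```

>>> move_arm --plan '[[[0.23,-0.17,0],0],[[0.46,-0.34,0],0],[[0.7,-0.52,0],0],[[0.93,-0.69,0],0]]'

```text
clock: 0.72
tool_pos: [0.3002, 0.4949, 0.2306]
ee_rot: [3.14, 0.0, -0.244]
contact_force: [0.3, 0.1, -0.6]
gripper_width: 0.085
finger_force: 0.0
```

>>> move_arm --plan '[[[0.23,-0.17,0],0],[[0.46,-0.34,0],0],[[0.7,-0.52,0],0],[[0.93,-0.69,0],0]]'

```text
clock: 1.05
tool_pos: [0.3746, 0.4397, 0.2306]
ee_rot: [3.14, 0.001, -0.244]
contact_force: [0.4, -0.0, -1.1]
gripper_width: 0.0852
finger_force: 0.0
```

>>> move_arm --plan '[[[0.23,-0.17,0],0],[[0.46,-0.34,0],0],[[0.7,-0.52,0],0],[[0.93,-0.69,0],0]]'

```text
clock: 1.38
tool_pos: [0.449, 0.3846, 0.2306]
ee_rot: [3.14, 0.001, -0.244]
contact_force: [1.0, 0.2, 0.2]
gripper_width: 0.0853
finger_force: 0.0
```

>>> move_arm --plan '[[[0.23,-0.17,0],0],[[0.46,-0.34,0],0],[[0.7,-0.52,0],0],[[0.93,-0.69,0],0]]'

```text
clock: 1.72
tool_pos: [0.5234, 0.3294, 0.2305]
ee_rot: [3.14, 0.001, -0.244]
contact_force: [-0.1, 0.7, 0.4]
gripper_width: 0.0853
finger_force: 0.0
```

>>> move_arm --plan '[[[0.23,-0.17,-0.2],0],[[0.46,-0.34,-0.4],0],[[0.7,-0.52,-0.6],0],[[0.94,-0.72,-0.8],0],[[0.94,-0.72,-0.8],0],[[0.94,-0.72,-0.8],0]]'

```text
clock: 2.22
tool_pos: [0.5979, 0.2713, 0.1649]
ee_rot: [3.138, 0.003, -0.246]
contact_force: [-0.2, 0.3, 0.6]
gripper_width: 0.0853
finger_force: 0.0
```

```bash
python3 - <<'E'
from h import *
g=manip.get_image('wrist'); cv2.imwrite('pics/w1.png',g['frame'])
w=cloud(g); p=w.reshape(-1,3); p=p[(p[:,2]>.068)&(p[:,2]<.084)&(np.hypot(p[:,0]-.598,p[:,1]-.274)<.045)]
print(len(p), fitc(p), np.median(p[:,2])); s=manip.state(); print(s['tool_pos'],s['ee_rot'],s['clock'],s['joint_positions'])
E
```

```text
1911 (array([0.60050449, 0.2752549 ]), np.float64(0.025126453621113865)) 0.07642902278421201
[0.59792025 0.27234271 0.1663315 ] [ 3.14002073e+00  1.24612619e-03 -2.44789885e-01] 2.2667 [ 6.73070630e-01  4.86889200e-01  4.10868092e-03 -3.92762153e-05
 -1.09002144e+00  6.52954990e-01]
```

View pics/w1.png

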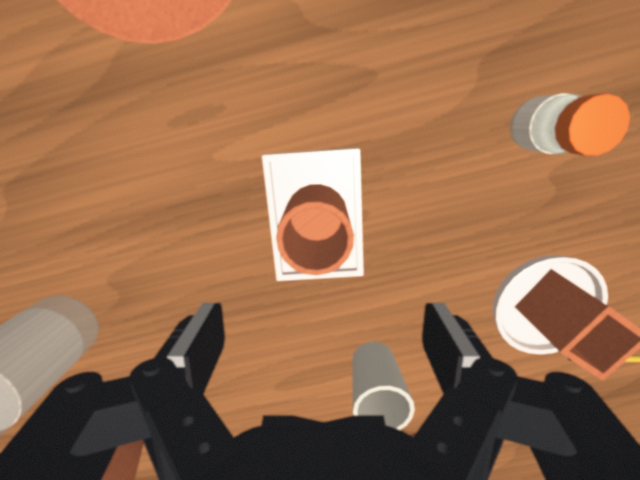

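The wrist picture shows the round pot's rim centred at (316,238), between the open fingers and clear of the cup and jar. The two cameras agree to about 2.5 mm, so I take the middle value and descend.

>>> move_arm --plan '[[[0.02,0.02,-0.2],0],[[0.02,0.02,-0.4],0],[[0.02,0.02,-0.6],0],[[0.02,0.02,-0.83],0]]'

```text
clock: 2.6
tool_pos: [0.5997, 0.2761, 0.1022]
ee_rot: [-3.139, -0.002, -0.242]
contact_force: [0.4, -0.1, -0.2]
gripper_width: 0.0855
finger_force: 0.0
```

>>> move_arm --plan '[[[0,0,-0.2],0],[[0,0,-0.4],0],[[0,0,-0.6],0],[[0,0,-0.75],0],[[0,0,-0.83],0],[[0,0,-0.83],0],[[0,0,-0.83],0]]'

```text
clock: 3.18
tool_pos: [0.5998, 0.2751, 0.0351]
ee_rot: [-3.141, -0.001, -0.243]
contact_force: [0.2, 0.3, 0.7]
gripper_width: 0.0851
finger_force: 0.0
```

>>> move_arm --plan '[[[0,0,0],0],[[0,0,0],0],[[0,0,0],0],[[0,0,0],0],[[0,0,0],0],[[0,0,0],0],[[0,0,0],0],[[0,0,0],0],[[0,0,0],0],[[0,0,0],0]]' --hand 1 --newtons 40

```text
clock: 4.02
tool_pos: [0.6005, 0.2751, 0.0359]
ee_rot: [-3.14, -0.002, -0.243]
contact_force: [-0.2, 1.9, 5.3]
gripper_width: 0.0537
finger_force: 43.7
```

>>> move_arm --plan '[[[0,0,0.1],0],[[0,0,0.25],0],[[0,0,0.4],0],[[0,0,0.4],0]]'

```text
clock: 4.35
tool_pos: [0.6013, 0.2753, 0.0699]
ee_rot: [-3.138, -0.004, -0.243]
contact_force: [0.5, -0.4, -0.8]
gripper_width: 0.054
finger_force: 43.1
```

```bash
python3 - <<'E'
from h import *
s=manip.state(); print(s['tool_pos'],s['contact_force'],s['gripper_width'],s['finger_force'])
g=manip.get_image('wrist'); 
w=cloud(g); p=w.reshape(-1,3); p=p[(p[:,2]>.097)&(p[:,2]<.117)&(np.hypot(p[:,0]-.598,p[:,1]-.274)<.04)]
print(len(p), fitc(p), np.median(p[:,2])); 
g=manip.get_image('scene'); cv2.imwrite('pics/s1.png',g['frame'])
E
```

```text
[0.60126392 0.27533419 0.06985019] [ 0.53014334 -0.40273782 -0.80071284] 0.053992063599047194 43.09707321325277
12681 (array([0.60264442, 0.27366186]), np.float64(0.02632089039440785)) 0.10915795587588945
```

View pics/s1.png

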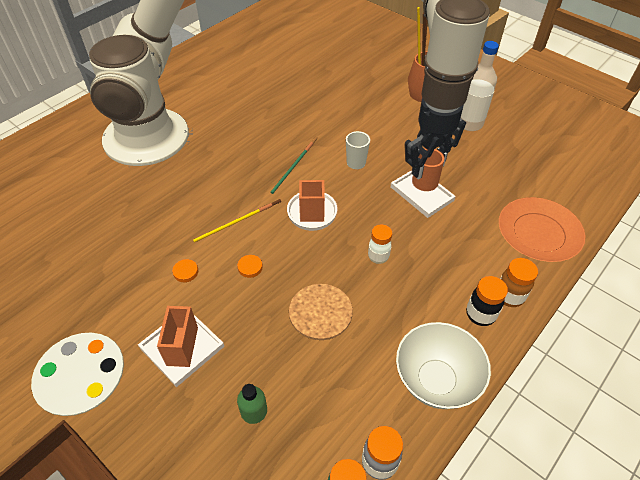

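The pot is held and raised about 33 mm, upright, above the oblong saucer. Now to the mat, going higher to clear the jar.

>>> move_arm --plan '[[[0,0,0.2],0],[[0,0,0.45],0],[[0,-0.05,0.7],0],[[0,-0.15,0.9],0],[[0,-0.3,1],0]]'

```text
clock: 4.87
tool_pos: [0.6003, 0.2512, 0.1483]
ee_rot: [-3.14, -0.002, -0.242]
contact_force: [0.5, 0.4, -2.1]
gripper_width: 0.0542
finger_force: 43.0
```

>>> move_arm --plan '[[[0.02,-0.22,0],0],[[0.04,-0.47,0],0],[[0.06,-0.73,0],0],[[0.08,-1,0],0]]'

```text
clock: 5.2
tool_pos: [0.6048, 0.1681, 0.1446]
ee_rot: [3.14, 0.003, -0.245]
contact_force: [0.7, -0.1, -1.9]
gripper_width: 0.0542
finger_force: 43.0
```

>>> move_arm --plan '[[[0.02,-0.25,0],0],[[0.04,-0.5,0],0],[[0.06,-0.75,0],0],[[0.08,-1,0],0]]'

```text
clock: 5.53
tool_pos: [0.611, 0.0879, 0.1445]
ee_rot: [3.14, 0.003, -0.245]
contact_force: [0.3, -0.2, -1.9]
gripper_width: 0.0541
finger_force: 43.0
```

>>> move_arm --plan '[[[0.02,-0.25,0],0],[[0.04,-0.5,0],0],[[0.06,-0.75,0],0],[[0.08,-1,0],0]]'

```text
clock: 5.87
tool_pos: [0.6172, 0.008, 0.1445]
ee_rot: [3.14, 0.004, -0.245]
contact_force: [0.6, -0.0, -1.0]
gripper_width: 0.0543
finger_force: 43.0
```

>>> move_arm --plan '[[[0.02,-0.25,0],0],[[0.04,-0.5,0],0],[[0.06,-0.75,0],0],[[0.08,-1,0],0]]'

```text
clock: 6.2
tool_pos: [0.6234, -0.0717, 0.1445]
ee_rot: [3.141, 0.004, -0.245]
contact_force: [0.3, 0.6, -1.0]
gripper_width: 0.0541
finger_force: 43.0
```

>>> move_arm --plan '[[[0,-0.15,0],0],[[0,-0.27,0],0],[[0,-0.27,-0.2],0],[[0,-0.27,-0.45],0],[[0,-0.27,-0.7],0],[[0,-0.27,-0.85],0],[[0,-0.27,-0.9],0],[[0,-0.27,-0.9],0],[[0,-0.27,-0.9],0]]'

```text
clock: 6.95
tool_pos: [0.6258, -0.0911, 0.0751]
ee_rot: [3.141, -0.001, -0.243]
contact_force: [0.5, 0.2, -0.9]
gripper_width: 0.0539
finger_force: 43.0
```

```bash
cat >> h.py <<'E'
def rim(view,c,z,r=.06,dz=.009):
    g=manip.get_image(view); p=cloud(g).reshape(-1,3)
    return p[(abs(p[:,2]-z)<dz)&(np.hypot(p[:,0]-c[0],p[:,1]-c[1])<r)]
E
python3 - <<'E'
from h import *
g=manip.get_image('wrist'); w=cloud(g); p=w.reshape(-1,3)
m=p[(abs(p[:,2]-.008)<.0035)&(np.hypot(p[:,0]-.628,p[:,1]+.092)<.062)]
print('mat',len(m),m.min(0),m.max(0))
s=manip.state(); t=s['tool_pos']; print(t,s['ee_rot'],s['gripper_width'],s['clock'])
q=p[(np.hypot(p[:,0]-t[0],p[:,1]-t[1])<.035)&(abs(p[:,2]-t[2]-.04)<.015)]; print(len(q),np.percentile(q[:,2],[5,25,50,75,95]))
E
```

```text
mat 14905 [ 0.58508463 -0.14884463  0.00455758] [ 0.6860475  -0.03350439  0.01117502]
[ 0.62616716 -0.09100052  0.07563454] [-3.14124964e+00 -2.14367395e-03 -2.43180476e-01] 0.054140412464946004 7.0
13512 [0.10229536 0.10820874 0.11448504 0.11604393 0.12079653]
```

>>> move_arm --plan '[[[0,0,-0.12],0],[[0,0,-0.25],0],[[0,0,-0.35],0],[[0,0,-0.4],0],[[0,0,-0.43],0],[[0,0,-0.46],0],[[0,0,-0.46],0],[[0,0,-0.46],0]]'

```text
clock: 7.67
tool_pos: [0.6256, -0.0911, 0.038]
ee_rot: [-3.141, -0.001, -0.244]
contact_force: [0.1, 0.2, -1.8]
gripper_width: 0.0544
finger_force: 43.1
```

>>> move_arm --plan '[[[0,0,-0.01],0],[[0,0,-0.02],0],[[0,0,-0.02],0],[[0,0,-0.02],0]]'

```text
clock: 8.0
tool_pos: [0.6257, -0.0911, 0.0379]
ee_rot: [-3.141, -0.001, -0.243]
contact_force: [-2.9, 2.0, 6.7]
gripper_width: 0.0539
finger_force: 43.9
```

>>> move_arm --plan '[[[0,0,0],0],[[0,0,0],0],[[0,0,0],0],[[0,0,0],0],[[0,0,0],0],[[0,0,0],0],[[0,0,0],0],[[0,0,0],0]]' --hand 0

```text
clock: 8.67
tool_pos: [0.6253, -0.0911, 0.036]
ee_rot: [3.142, 0.0, -0.244]
contact_force: [0.6, 0.1, -0.4]
gripper_width: 0.0853
finger_force: 0.0
```

>>> move_arm --plan '[[[0,0,0.1],0],[[0,0,0.3],0],[[0,0,0.5],0],[[0,0,0.75],0],[[0,0,1],0]]'

```text
clock: 9.08
tool_pos: [0.6251, -0.0911, 0.1173]
ee_rot: [3.141, 0.0, -0.244]
contact_force: [0.4, 0.5, -0.9]
gripper_width: 0.0856
finger_force: 0.0
```

```bash
python3 - <<'E'
from h import *
p=rim('wrist',(.626,-.091),.078); print(len(p),fitc(p),np.median(p[:,2]))
s=manip.state();print(s['clock'],s['tool_pos'])
E
```

```text
3136 (array([ 0.62591647, -0.09190817]), np.float64(0.025112571575393282)) 0.07831212012477914
9.1333 [ 0.62800241 -0.09135839  0.12245708]
```

>>> move_arm --plan '[[[-0.13,-0.22,0.1],-0.07],[[-0.27,-0.44,0.2],-0.14],[[-0.4,-0.66,0.3],-0.21],[[-0.54,-0.88,0.4],-0.28]]'

```text
clock: 9.47
tool_pos: [0.5817, -0.1621, 0.149]
ee_rot: [-3.141, -0.001, -0.466]
contact_force: [-0.2, -1.6, -0.6]
gripper_width: 0.0852
finger_force: 0.0
```

>>> move_arm --plan '[[[-0.13,-0.22,0],-0.07],[[-0.27,-0.44,0],-0.14],[[-0.4,-0.66,0],-0.21],[[-0.54,-0.88,0],-0.28]]'

```text
clock: 9.8
tool_pos: [0.5384, -0.2327, 0.1487]
ee_rot: [-3.141, -0.001, -0.686]
contact_force: [0.9, 0.3, -0.4]
gripper_width: 0.0855
finger_force: 0.0
```

>>> move_arm --plan '[[[-0.13,-0.22,0],-0.07],[[-0.27,-0.44,0],-0.14],[[-0.4,-0.66,0],-0.21],[[-0.54,-0.88,0],-0.28],[[-0.54,-0.88,0],-0.28],[[-0.54,-0.88,0],-0.28]]'

```text
clock: 10.3
tool_pos: [0.4952, -0.303, 0.1485]
ee_rot: [-3.141, -0.001, -0.905]
contact_force: [0.4, 0.1, -0.4]
gripper_width: 0.0855
finger_force: 0.0
```

```bash
python3 - <<'E'
from h import *
p=rim('wrist',(.496,-.303),.076); print(len(p),rect(p),np.median(p[:,2]))
s=manip.state();print(s['clock'],s['tool_pos'],s['ee_rot'])
E
```

```text
2906 (array([ 0.4964, -0.304 ]), array([75.4, 39.5]), 2.243) 0.07671281065057159
10.35 [ 0.49571249 -0.30243501  0.14844894] [-3.14114394e+00 -5.82403945e-04 -9.03484023e-01]
```

Round pot stands on the mat (rim fit within 3 mm of the mat's centre); the tool is over the oblong pot. Descend, grip, lift.

>>> move_arm --plan '[[[0.01,-0.02,-0.2],0],[[0.01,-0.02,-0.4],0],[[0.01,-0.02,-0.6],0],[[0.01,-0.02,-0.8],0]]'

```text
clock: 10.68
tool_pos: [0.4973, -0.303, 0.0837]
ee_rot: [-3.141, -0.001, -0.901]
contact_force: [0.8, 0.5, 0.0]
gripper_width: 0.0852
finger_force: 0.0
```

>>> move_arm --plan '[[[0,0,-0.2],0],[[0,0,-0.4],0],[[0,0,-0.55],0],[[0,0,-0.61],0],[[0,0,-0.61],0],[[0,0,-0.61],0]]'

```text
clock: 11.18
tool_pos: [0.4972, -0.3036, 0.0357]
ee_rot: [-3.141, -0.001, -0.902]
contact_force: [-0.4, 0.3, -0.2]
gripper_width: 0.0857
finger_force: 0.0
```

>>> move_arm --plan '[[[0,0,0],0],[[0,0,0],0],[[0,0,0],0],[[0,0,0],0],[[0,0,0],0],[[0,0,0],0],[[0,0,0],0],[[0,0,0],0],[[0,0,0],0],[[0,0,0],0],[[0,0,0],0]]' --hand 1

```text
clock: 12.1
tool_pos: [0.497, -0.3041, 0.0361]
ee_rot: [-3.141, -0.001, -0.903]
contact_force: [0.0, 0.4, 5.1]
gripper_width: 0.0398
finger_force: 41.4
```

>>> move_arm --plan '[[[0,0,0.1],0],[[0,0,0.25],0],[[0,0,0.4],0],[[0,0,0.4],0]]'

```text
clock: 12.43
tool_pos: [0.4973, -0.3043, 0.0691]
ee_rot: [-3.14, -0.003, -0.903]
contact_force: [0.6, 0.1, -2.0]
gripper_width: 0.0395
finger_force: 40.7
```

```bash
python3 - <<'E'
from h import *
p=rim('top',(.496,-.303),.107); print(len(p),rect(p),np.median(p[:,2]))
p=rim('top',(.626,-.092),.078); print(len(p),fitc(p),np.median(p[:,2]))
s=manip.state();print(s['clock'],s['tool_pos'],s['ee_rot'],s['gripper_width'])
E
```

```text
57 (array([ 0.468 , -0.3112]), array([25.2, 18.4]), 0.471) 0.10841445634396707
264 (array([ 0.6230626 , -0.09221798]), np.float64(0.02525717363681666)) 0.07624432009064269
12.5333 [ 0.49600325 -0.30373885  0.06705854] [-3.14146304e+00  5.69671845e-04 -9.04155465e-01] 0.039243912270144336
```

>>> move_arm --plan '[[[0,0,0.2],0],[[0,0,0.45],0],[[0,0.02,0.7],0],[[0,0.1,0.9],0],[[0,0.25,1],0]]'

```text
clock: 12.95
tool_pos: [0.4967, -0.2844, 0.1482]
ee_rot: [-3.141, -0.001, -0.905]
contact_force: [0.4, -0.8, -1.7]
gripper_width: 0.0396
finger_force: 40.6
```

>>> move_arm --plan '[[[0.04,0.22,0],0.03],[[0.09,0.47,0],0.06],[[0.13,0.73,0],0.1],[[0.18,1,0],0.13]]'

```text
clock: 13.28
tool_pos: [0.5096, -0.2023, 0.1458]
ee_rot: [3.14, 0.003, -0.801]
contact_force: [0.4, -0.4, -2.8]
gripper_width: 0.0391
finger_force: 40.5
```

>>> move_arm --plan '[[[0.04,0.25,0],0.03],[[0.09,0.5,0],0.06],[[0.13,0.75,0],0.1],[[0.18,1,0],0.13]]'

```text
clock: 13.62
tool_pos: [0.524, -0.1222, 0.1458]
ee_rot: [3.14, 0.003, -0.698]
contact_force: [0.0, -0.5, -2.0]
gripper_width: 0.0397
finger_force: 40.5
```

>>> move_arm --plan '[[[0.04,0.25,0],0.03],[[0.09,0.5,0],0.06],[[0.13,0.75,0],0.1],[[0.18,1,0],0.13]]'

```text
clock: 13.95
tool_pos: [0.5382, -0.0424, 0.1458]
ee_rot: [3.14, 0.003, -0.596]
contact_force: [0.5, -0.0, -1.6]
gripper_width: 0.0394
finger_force: 40.6
```

>>> move_arm --plan '[[[0.04,0.25,0],0.03],[[0.09,0.5,0],0.06],[[0.13,0.75,0],0.1],[[0.18,1,0],0.13]]'

```text
clock: 14.28
tool_pos: [0.5526, 0.0374, 0.1457]
ee_rot: [3.14, 0.003, -0.494]
contact_force: [0.4, -0.8, -1.4]
gripper_width: 0.0396
finger_force: 40.6
```

>>> move_arm --plan '[[[0.04,0.25,0],0.03],[[0.09,0.5,0],0.06],[[0.13,0.75,0],0.1],[[0.18,1,0],0.13]]'

```text
clock: 14.62
tool_pos: [0.5669, 0.1173, 0.1456]
ee_rot: [3.14, 0.003, -0.392]
contact_force: [0.8, -0.0, -1.0]
gripper_width: 0.0396
finger_force: 40.6
```

>>> move_arm --plan '[[[0.04,0.25,0],0.03],[[0.09,0.5,0],0.06],[[0.13,0.75,0],0.1],[[0.18,1,0],0.13]]'

```text
clock: 14.95
tool_pos: [0.5813, 0.1971, 0.1455]
ee_rot: [3.139, 0.003, -0.29]
contact_force: [1.4, -0.4, -2.5]
gripper_width: 0.0395
finger_force: 40.6
```

>>> move_arm --plan '[[[0.04,0.25,0],0.03],[[0.09,0.5,0],0.06],[[0.13,0.77,0],0.1],[[0.18,0.92,0],0.13],[[0.18,1,0],0.13],[[0.18,1,0],0.13],[[0.18,1,0],0.13]]'

```text
clock: 15.53
tool_pos: [0.5965, 0.2756, 0.1465]
ee_rot: [3.14, 0.002, -0.189]
contact_force: [-0.5, -0.0, -0.7]
gripper_width: 0.0399
finger_force: 40.6
```

```bash
python3 - <<'E'
from h import *
g=manip.get_image('wrist'); cv2.imwrite('pics/w2.png',g['frame']); p=cloud(g).reshape(-1,3)
d=np.hypot(p[:,0]-.597,p[:,1]-.2755)
m=p[(p[:,2]>.0105)&(p[:,2]<.0175)&(d<.08)]; print('saucer',len(m),rect(m),np.median(m[:,2]))
m=p[(p[:,2]>.003)&(p[:,2]<.0175)&(d<.08)]; print('saucer all',len(m),rect(m))
s=manip.state();t=s['tool_pos'];print(s['clock'],t,s['ee_rot'],s['gripper_width'])
q=p[(np.hypot(p[:,0]-t[0],p[:,1]-t[1])<.055)&(abs(p[:,2]-t[2]-.04)<.006)]; print('pot rim',len(q),np.median(q,axis=0),rect(q))
E
```

```text
saucer 1678 (array([0.6233, 0.272 ]), array([79.5, 61.5]), 1.396) 0.014892179682266776
saucer all 6465 (array([0.6262, 0.2715]), array([78.3, 55.3]), 1.396)
15.5833 [0.59665493 0.27516414 0.14684341] [ 3.14049517e+00  1.18786993e-03 -1.89805015e-01] 0.039539581599323415
pot rim 8705 [0.61183239 0.26858689 0.18708469] (array([0.6038, 0.274 ]), array([59.7, 59.3]), 1.388)
```

View pics/w2.png

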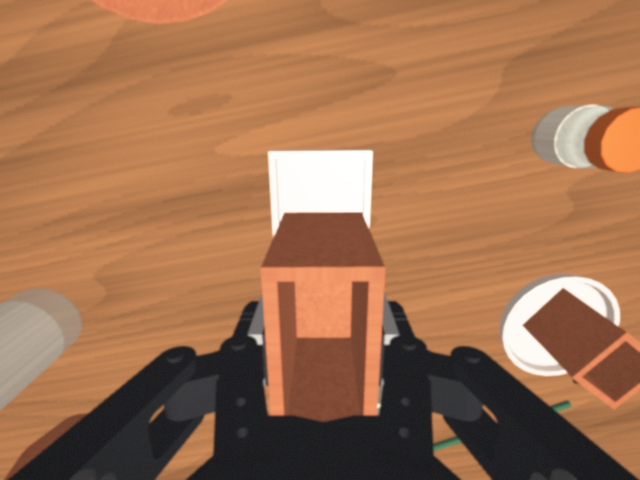

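The wrist picture shows the oblong pot held squarely, its length in line with the saucer below; the saucer's far edge (320,150) puts its centre at about (0.598, 0.2765). Lower it.

>>> move_arm --plan '[[[0.015,0.015,-0.15],0.01],[[0.015,0.015,-0.35],0.01],[[0.015,0.015,-0.57],0.01],[[0.015,0.015,-0.8],0.01]]'

```text
clock: 15.92
tool_pos: [0.5984, 0.2763, 0.0824]
ee_rot: [-3.141, -0.0, -0.182]
contact_force: [0.6, 0.3, -1.0]
gripper_width: 0.0398
finger_force: 40.7
```

>>> move_arm --plan '[[[0,0,-0.18],0],[[0,0,-0.33],0],[[0,0,-0.43],0],[[0,0,-0.49],0],[[0,0,-0.53],0],[[0,0,-0.55],0],[[0,0,-0.55],0],[[0,0,-0.55],0]]'

```text
clock: 16.58
tool_pos: [0.5989, 0.2776, 0.04]
ee_rot: [-3.141, -0.001, -0.181]
contact_force: [0.4, -0.1, -0.8]
gripper_width: 0.0393
finger_force: 40.7
```

>>> move_arm --plan '[[[0,0,-0.01],0],[[0,0,-0.02],0],[[0,0,-0.02],0],[[0,0,-0.02],0]]'

```text
clock: 16.92
tool_pos: [0.5985, 0.2773, 0.0379]
ee_rot: [-3.141, -0.0, -0.181]
contact_force: [-0.1, -1.1, -1.9]
gripper_width: 0.0393
finger_force: 40.7
```

>>> move_arm --plan '[[[0,0,-0.01],0],[[0,0,-0.02],0],[[0,0,-0.025],0],[[0,0,-0.025],0],[[0,0,-0.025],0]]'

```text
clock: 17.33
tool_pos: [0.5985, 0.2774, 0.0361]
ee_rot: [-3.141, -0.0, -0.181]
contact_force: [-1.8, -0.4, 1.7]
gripper_width: 0.04
finger_force: 40.9
```

>>> move_arm --plan '[[[0,0,0],0],[[0,0,0],0],[[0,0,0],0],[[0,0,0],0],[[0,0,0],0],[[0,0,0],0],[[0,0,0],0],[[0,0,0],0]]' --hand 0

```text
clock: 18.0
tool_pos: [0.5985, 0.2773, 0.0357]
ee_rot: [-3.142, -0.0, -0.181]
contact_force: [0.0, 0.1, -0.9]
gripper_width: 0.0853
finger_force: 0.0
```

>>> move_arm --plan '[[[0,0,0.1],0],[[0,0,0.3],0],[[0,0,0.5],0],[[0,0,0.75],0],[[0,0,1],0]]'

```text
clock: 18.42
tool_pos: [0.5983, 0.2772, 0.1169]
ee_rot: [3.141, 0.0, -0.181]
contact_force: [0.3, -0.1, -0.1]
gripper_width: 0.0855
finger_force: 0.0
```

```bash
python3 - <<'E'
from h import *
p=rim('wrist',(.598,.277),.076); print(len(p),rect(p),np.median(p[:,2]))
s=manip.state();print(s['clock'],s['tool_pos'])
E
```

```text
3936 (array([0.5975, 0.2769]), array([75.5, 39.5]), 2.967) 0.07670433197668819
18.4667 [0.60092545 0.27854611 0.1222699 ]
```

>>> move_arm --plan '[[[-0.14,-0.2,0.1],-0.07],[[-0.29,-0.42,0.2],-0.14],[[-0.43,-0.63,0.3],-0.21],[[-0.58,-0.84,0.4],-0.286]]'

```text
clock: 18.8
tool_pos: [0.5516, 0.2094, 0.1484]
ee_rot: [-3.141, -0.0, -0.408]
contact_force: [0.2, -1.0, -0.1]
gripper_width: 0.0852
finger_force: 0.0
```

>>> move_arm --plan '[[[-0.14,-0.21,0],-0.07],[[-0.29,-0.42,0],-0.14],[[-0.43,-0.63,0],-0.21],[[-0.58,-0.84,0],-0.286]]'

```text
clock: 19.13
tool_pos: [0.5052, 0.1422, 0.1483]
ee_rot: [-3.141, -0.001, -0.633]
contact_force: [0.7, -0.4, -0.2]
gripper_width: 0.0856
finger_force: 0.0
```

>>> move_arm --plan '[[[-0.14,-0.21,0],-0.07],[[-0.29,-0.42,0],-0.14],[[-0.43,-0.65,0],-0.21],[[-0.58,-0.84,0],-0.286],[[-0.58,-0.84,0],-0.286],[[-0.58,-0.84,0],-0.286]]'

```text
clock: 19.63
tool_pos: [0.4591, 0.0752, 0.1485]
ee_rot: [-3.14, -0.0, -0.855]
contact_force: [-0.2, 0.3, 0.7]
gripper_width: 0.0852
finger_force: 0.0
```

```bash
python3 - <<'E'
from h import *
p=rim('wrist',(.459,.075),.076); print(len(p),rect(p),np.median(p[:,2]))
p=rim('top',(.597,.2755),.075); print('long',len(p),rect(p),np.median(p[:,2]))
p=rim('wrist',(.456,.079),.0138,.07,.003); c,r=fitc(p)
for _ in range(5):
    d=np.linalg.norm(p[:,:2]-c,axis=1); p=p[abs(d-.0505)<.005]; c,r=fitc(p)
print('Sround wrist',len(p),c,r)
s=manip.state();print(s['clock'],s['tool_pos'],s['ee_rot'])
E
```

```text
2712 (array([0.459 , 0.0755]), array([49.8, 49.3]), 2.304) 0.07664148787832628
long 461 (array([0.596 , 0.2756]), array([75.3, 40.2]), 2.967) 0.0738736966286676
Sround wrist 1125 [0.45698372 0.07827283] 0.04965725263729881
19.7833 [0.46004484 0.07633632 0.14811246] [-3.14030020e+00 -4.71598279e-04 -8.53824998e-01]
```

The oblong pot sits within 1 mm of its saucer's centre. Now the square pot.

>>> move_arm --plan '[[[0,0,-0.2],0.01],[[0,0,-0.4],0.02],[[0,0,-0.6],0.02],[[0,0,-0.8],0.02]]'

```text
clock: 20.12
tool_pos: [0.46, 0.0765, 0.0831]
ee_rot: [-3.141, -0.0, -0.838]
contact_force: [-0.6, 0.6, -0.1]
gripper_width: 0.0853
finger_force: 0.0
```

>>> move_arm --plan '[[[0,0,-0.2],0],[[0,0,-0.4],0],[[0,0,-0.55],0],[[0,0,-0.61],0],[[0,0,-0.61],0],[[0,0,-0.61],0]]'

```text
clock: 20.62
tool_pos: [0.4598, 0.0762, 0.035]
ee_rot: [-3.141, -0.0, -0.838]
contact_force: [-0.0, -0.6, 0.5]
gripper_width: 0.0856
finger_force: 0.0
```

>>> move_arm --plan '[[[0,0,0],0],[[0,0,0],0],[[0,0,0],0],[[0,0,0],0],[[0,0,0],0],[[0,0,0],0],[[0,0,0],0],[[0,0,0],0],[[0,0,0],0],[[0,0,0],0]]' --hand 1

```text
clock: 21.45
tool_pos: [0.4597, 0.0759, 0.0357]
ee_rot: [-3.14, -0.0, -0.839]
contact_force: [-1.6, -0.4, 6.2]
gripper_width: 0.0499
finger_force: 42.4
```

>>> move_arm --plan '[[[0,0,0.1],0],[[0,0,0.25],0],[[0,0,0.4],0],[[0,0,0.4],0]]'

```text
clock: 21.78
tool_pos: [0.4604, 0.0762, 0.0689]
ee_rot: [-3.138, -0.001, -0.839]
contact_force: [0.5, 0.3, -1.8]
gripper_width: 0.0495
finger_force: 42.1
```

>>> move_arm --plan '[[[0,0,0.2],0],[[0,0,0.45],0],[[0,-0.02,0.7],0],[[0,-0.1,0.9],0],[[0,-0.25,1],0]]'

```text
clock: 22.2
tool_pos: [0.46, 0.0562, 0.1484]
ee_rot: [-3.139, -0.001, -0.837]
contact_force: [0.2, -0.5, -2.8]
gripper_width: 0.0497
finger_force: 42.2
```

>>> move_arm --plan '[[[0.02,-0.22,0],0],[[0.05,-0.47,0],0],[[0.07,-0.73,0],0],[[0.1,-1,0],0]]'

```text
clock: 22.53
tool_pos: [0.4661, -0.0257, 0.1459]
ee_rot: [3.14, 0.001, -0.839]
contact_force: [0.2, 0.0, -1.8]
gripper_width: 0.0499
finger_force: 42.2
```

>>> move_arm --plan '[[[0.02,-0.25,0],0],[[0.05,-0.5,0],0],[[0.07,-0.75,0],0],[[0.1,-1,0],0]]'

```text
clock: 22.87
tool_pos: [0.474, -0.1058, 0.1457]
ee_rot: [3.14, 0.002, -0.84]
contact_force: [-0.1, -0.2, -1.0]
gripper_width: 0.0492
finger_force: 42.2
```

>>> move_arm --plan '[[[0.02,-0.25,0],0],[[0.05,-0.5,0],0],[[0.07,-0.75,0],0],[[0.1,-1,0],0]]'

```text
clock: 23.2
tool_pos: [0.4819, -0.1857, 0.1456]
ee_rot: [3.14, 0.002, -0.84]
contact_force: [-0.1, 0.2, -1.9]
gripper_width: 0.0496
finger_force: 42.2
```

>>> move_arm --plan '[[[0.02,-0.25,0],0],[[0.05,-0.5,0],0],[[0.07,-0.75,0],0],[[0.1,-1,0],0]]'

```text
clock: 23.53
tool_pos: [0.4898, -0.2655, 0.1454]
ee_rot: [3.14, 0.003, -0.84]
contact_force: [0.5, -0.2, -1.3]
gripper_width: 0.0497
finger_force: 42.2
```

>>> move_arm --plan '[[[0.01,-0.22,0],0],[[0.02,-0.4,0],0],[[0.03,-0.51,-0.1],0],[[0.03,-0.51,-0.3],0],[[0.03,-0.51,-0.5],0],[[0.03,-0.51,-0.7],0],[[0.03,-0.51,-0.8],0],[[0.03,-0.51,-0.8],0],[[0.03,-0.51,-0.8],0]]'

```text
clock: 24.28
tool_pos: [0.4932, -0.3051, 0.0822]
ee_rot: [3.141, 0.001, -0.839]
contact_force: [0.2, -0.9, -1.0]
gripper_width: 0.0496
finger_force: 42.2
```

```bash
python3 - <<'E'
from h import *
g=manip.get_image('top'); cv2.imwrite('pics/t3.png',g['frame'][180:340,380:560].repeat(3,0).repeat(3,1))
g=manip.get_image('wrist'); cv2.imwrite('pics/w3.png',g['frame'])
s=manip.state();print(s['clock'],s['tool_pos'],s['ee_rot'])
E
```

```text
24.3833 [ 0.49425245 -0.30532169  0.08364558] [-3.14097810e+00 -1.47905458e-03 -8.38721858e-01]
```

View pics/w3.png

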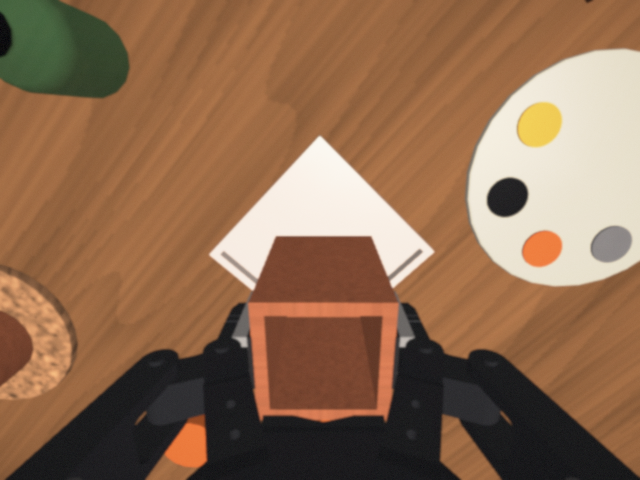

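The wrist picture shows the square pot held over the square saucer, whose far corner (320,137) and side corners (210,254) and (433,250) are symmetric about it. Lower it.

>>> move_arm --plan '[[[0.01,0.01,-0.15],0],[[0.01,0.01,-0.3],0],[[0.01,0.01,-0.42],0],[[0.01,0.01,-0.5],0],[[0.01,0.01,-0.55],0],[[0.01,0.01,-0.56],0],[[0.01,0.01,-0.56],0],[[0.01,0.01,-0.56],0]]'

```text
clock: 25.05
tool_pos: [0.4949, -0.3045, 0.0386]
ee_rot: [-3.141, -0.001, -0.839]
contact_force: [0.5, 0.7, -1.4]
gripper_width: 0.0496
finger_force: 42.2
```

>>> move_arm --plan '[[[0,0,-0.01],0],[[0,0,-0.02],0],[[0,0,-0.02],0],[[0,0,-0.02],0]]'

```text
clock: 25.38
tool_pos: [0.4945, -0.3043, 0.0366]
ee_rot: [-3.141, -0.0, -0.839]
contact_force: [-0.5, 0.3, -2.5]
gripper_width: 0.0492
finger_force: 42.2
```

>>> move_arm --plan '[[[0,0,-0.01],0],[[0,0,-0.02],0],[[0,0,-0.02],0],[[0,0,-0.02],0]]'

```text
clock: 25.72
tool_pos: [0.4946, -0.3044, 0.0358]
ee_rot: [-3.141, -0.001, -0.839]
contact_force: [-2.1, 1.6, 5.2]
gripper_width: 0.0497
finger_force: 42.9
```

>>> move_arm --plan '[[[0,0,0],0],[[0,0,0],0],[[0,0,0],0],[[0,0,0],0],[[0,0,0],0],[[0,0,0],0],[[0,0,0],0],[[0,0,0],0]]' --hand 0

```text
clock: 26.38
tool_pos: [0.4944, -0.3043, 0.0348]
ee_rot: [3.142, 0.0, -0.839]
contact_force: [-0.7, 1.2, 0.4]
gripper_width: 0.0855
finger_force: 0.0
```

>>> move_arm --plan '[[[0,0,0.1],0],[[0,0,0.3],0],[[0,0,0.5],0],[[0,0,0.75],0],[[0,0,1],0]]'

```text
clock: 26.8
tool_pos: [0.4943, -0.3043, 0.1162]
ee_rot: [3.141, 0.0, -0.839]
contact_force: [0.7, -0.3, -1.0]
gripper_width: 0.0855
finger_force: 0.0
```

>>> move_arm --plan '[[[0.14,0.22,0.1],0],[[0.28,0.44,0.2],0],[[0.41,0.66,0.3],0],[[0.55,0.88,0.4],0]]'

```text
clock: 27.13
tool_pos: [0.5387, -0.2332, 0.1482]
ee_rot: [-3.141, -0.001, -0.84]
contact_force: [-0.3, -0.9, -0.0]
gripper_width: 0.0857
finger_force: 0.0
```

>>> move_arm --plan '[[[0.14,0.22,0],0],[[0.28,0.44,0],0],[[0.41,0.66,0],0],[[0.55,0.88,0],0]]'

```text
clock: 27.47
tool_pos: [0.5828, -0.1626, 0.1478]
ee_rot: [-3.141, -0.001, -0.839]
contact_force: [-0.8, -0.4, 0.9]
gripper_width: 0.0852
finger_force: 0.0
```

>>> move_arm --plan '[[[0.14,0.22,0],0],[[0.28,0.44,0],0],[[0.41,0.68,0],0],[[0.54,0.88,0],0],[[0.54,0.89,0],0],[[0.54,0.89,0],0]]'

```text
clock: 27.97
tool_pos: [0.626, -0.0914, 0.1471]
ee_rot: [-3.142, -0.0, -0.838]
contact_force: [-0.7, -0.8, 0.1]
gripper_width: 0.0856
finger_force: 0.0
```

```bash
python3 - <<'E'
from h import *
p=rim('wrist',(.626,-.092),.078,.05); print(len(p),fitc(p),np.median(p[:,2]))
p=rim('top',(.494,-.305),.075); print('sq',len(p),rect(p),np.median(p[:,2]))
s=manip.state();print(s['clock'],s['tool_pos'],s['ee_rot'])
E
```

```text
2331 (array([ 0.62570356, -0.09249546]), np.float64(0.025104275772090717)) 0.07838815485734371
sq 368 (array([ 0.4931, -0.3049]), array([50.1, 49.6]), 2.295) 0.07404846428713474
28.0667 [ 0.62529201 -0.09256548  0.14699946] [ 3.14121553e+00  2.52905875e-04 -8.39318059e-01]
```

Square pot is centred to under 1 mm. Last: the round pot.

>>> move_arm --plan '[[[0,0,-0.2],0],[[0,0,-0.4],0],[[0,0,-0.6],0],[[0,0,-0.8],0]]'

```text
clock: 28.4
tool_pos: [0.6251, -0.0934, 0.0826]
ee_rot: [-3.141, -0.0, -0.841]
contact_force: [0.2, -0.9, 0.1]
gripper_width: 0.0852
finger_force: 0.0
```

>>> move_arm --plan '[[[0,0,-0.2],0],[[0,0,-0.38],0],[[0,0,-0.5],0],[[0,0,-0.56],0],[[0,0,-0.56],0],[[0,0,-0.56],0]]'

```text
clock: 28.9
tool_pos: [0.6259, -0.0927, 0.0386]
ee_rot: [-3.141, -0.001, -0.839]
contact_force: [0.3, 0.8, 0.5]
gripper_width: 0.0855
finger_force: 0.0
```

>>> move_arm --plan '[[[0,0,0],0],[[0,0,0],0],[[0,0,0],0],[[0,0,0],0],[[0,0,0],0],[[0,0,0],0],[[0,0,0],0],[[0,0,0],0],[[0,0,0],0],[[0,0,0],0]]' --hand 1

```text
clock: 29.73
tool_pos: [0.6265, -0.0922, 0.0393]
ee_rot: [-3.14, -0.001, -0.839]
contact_force: [-0.9, 1.3, 4.9]
gripper_width: 0.054
finger_force: 43.5
```

>>> move_arm --plan '[[[0,0,0.1],0],[[0,0,0.25],0],[[0,0,0.4],0],[[0,0,0.4],0]]'

```text
clock: 30.07
tool_pos: [0.6275, -0.0924, 0.0733]
ee_rot: [-3.138, -0.004, -0.838]
contact_force: [-0.1, 0.6, -0.0]
gripper_width: 0.0543
finger_force: 42.9
```

>>> move_arm --plan '[[[0,0,0.2],0],[[0,0,0.45],0],[[0,0,0.7],0],[[-0.03,0.03,0.9],0],[[-0.13,0.13,1],0]]'

```text
clock: 30.48
tool_pos: [0.6168, -0.0824, 0.1526]
ee_rot: [-3.138, -0.003, -0.84]
contact_force: [1.1, 0.6, -1.7]
gripper_width: 0.0543
finger_force: 42.9
```

>>> move_arm --plan '[[[-0.2,0.2,0],0],[[-0.4,0.4,0],0],[[-0.6,0.6,0],0],[[-0.8,0.8,0],0],[[-1,1,0],0]]'

```text
clock: 30.9
tool_pos: [0.5332, -0.001, 0.1495]
ee_rot: [3.141, 0.001, -0.84]
contact_force: [0.2, 1.8, -1.6]
gripper_width: 0.0541
finger_force: 42.9
```

>>> move_arm --plan '[[[-0.2,0.2,0],0],[[-0.4,0.4,0],0],[[-0.6,0.6,0],0],[[-0.8,0.8,0],0],[[-0.95,0.95,-0.05],0],[[-1,1,-0.2],0],[[-1,1,-0.4],0],[[-1,1,-0.6],0],[[-1,1,-0.75],0],[[-1,1,-0.85],0],[[-1,1,-0.85],0],[[-1,1,-0.85],0]]'

```text
clock: 31.9
tool_pos: [0.4549, 0.0781, 0.082]
ee_rot: [3.141, 0.0, -0.839]
contact_force: [0.2, -0.6, -1.6]
gripper_width: 0.0542
finger_force: 42.8
```

```bash
python3 - <<'E'
from h import *
g=manip.get_image('wrist'); cv2.imwrite('pics/w4.png',g['frame']); p=cloud(g).reshape(-1,3)
p=p[(abs(p[:,2]-.0138)<.003)&(np.hypot(p[:,0]-.456,p[:,1]-.0787)<.07)]; c=np.array([.456,.0787])
for _ in range(5):
    d=np.linalg.norm(p[:,:2]-c,axis=1); p=p[abs(d-.0505)<.007]; c,r=fitc(p)
print('Sround wrist',len(p),c,r)
s=manip.state();print(s['clock'],s['tool_pos'],s['ee_rot'])
E
```

```text
Sround wrist 2915 [0.45611429 0.07899542] 0.04936648601448455
31.95 [0.45542466 0.0782656  0.08253179] [-3.14098310e+00 -3.13354367e-04 -8.38848800e-01]
```

View pics/w4.png

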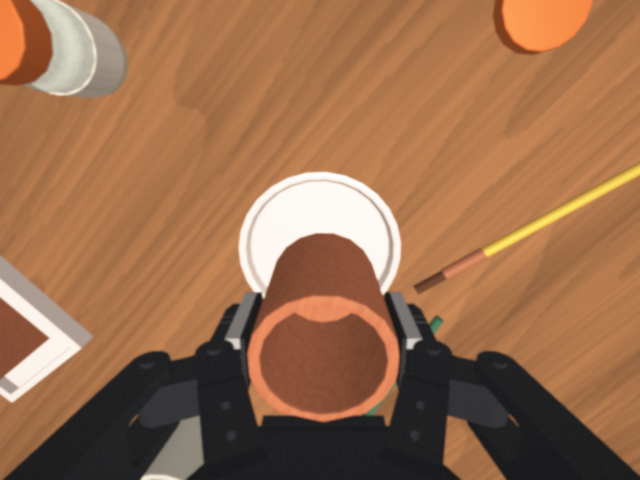

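The wrist picture shows the round pot held upright over the round saucer, which is centred on the grip's axis at column 320 with its far rim at row 173. Lower it.

>>> move_arm --plan '[[[0.01,0.01,-0.15],0],[[0.01,0.01,-0.3],0],[[0.01,0.01,-0.42],0],[[0.01,0.01,-0.48],0],[[0.01,0.01,-0.52],0],[[0.01,0.01,-0.53],0],[[0.01,0.01,-0.53],0],[[0.01,0.01,-0.53],0]]'

```text
clock: 32.62
tool_pos: [0.4565, 0.0791, 0.0403]
ee_rot: [-3.14, -0.0, -0.839]
contact_force: [-0.1, -0.1, -2.6]
gripper_width: 0.0541
finger_force: 42.9
```

>>> move_arm --plan '[[[0,0,-0.01],0],[[0,0,-0.02],0],[[0,0,-0.02],0],[[0,0,-0.02],0]]'

```text
clock: 32.95
tool_pos: [0.4561, 0.0789, 0.0382]
ee_rot: [-3.141, -0.0, -0.839]
contact_force: [-0.0, -0.1, -1.5]
gripper_width: 0.0545
finger_force: 42.9
```

>>> move_arm --plan '[[[0,0,-0.01],0],[[0,0,-0.02],0],[[0,0,-0.02],0],[[0,0,-0.02],0]]'

```text
clock: 33.28
tool_pos: [0.4562, 0.079, 0.0372]
ee_rot: [-3.141, -0.0, -0.839]
contact_force: [-1.8, -0.3, 5.4]
gripper_width: 0.0539
finger_force: 43.6
```

>>> move_arm --plan '[[[0,0,0],0],[[0,0,0],0],[[0,0,0],0],[[0,0,0],0],[[0,0,0],0],[[0,0,0],0],[[0,0,0],0],[[0,0,0],0]]' --hand 0

```text
clock: 33.95
tool_pos: [0.456, 0.0789, 0.0365]
ee_rot: [3.142, 0.0, -0.839]
contact_force: [0.6, 0.1, -0.9]
gripper_width: 0.0854
finger_force: 0.0
```

>>> move_arm --plan '[[[0,0,0.1],0],[[0,0,0.3],0],[[0,0,0.5],0],[[0,0,0.75],0],[[0,0,1],0]]'

```text
clock: 34.37
tool_pos: [0.4558, 0.0788, 0.1177]
ee_rot: [3.141, 0.0, -0.839]
contact_force: [-0.1, 0.4, 0.1]
gripper_width: 0.0853
finger_force: 0.0
```

>>> move_arm --plan '[[[0,0,0.25],0],[[0,0,0.5],0],[[0,0,0.75],0],[[0,0,1],0],[[0,0,1],0],[[0,0,1],0]]'

```text
clock: 34.87
tool_pos: [0.4564, 0.0792, 0.198]
ee_rot: [-3.138, -0.001, -0.839]
contact_force: [-0.6, 0.1, -0.4]
gripper_width: 0.0853
finger_force: 0.0
```

```bash
python3 - <<'E'
from h import *
p=rim('wrist',(.456,.079),.076,.05); print(len(p),fitc(p),np.median(p[:,2]))
p=rim('top',(.494,-.305),.075); print('sq',rect(p),np.median(p[:,2]))
p=rim('top',(.597,.2755),.075); print('long',rect(p),np.median(p[:,2]))
g=manip.get_image('scene'); cv2.imwrite('pics/s5.png',g['frame'])
E
```

```text
1530 (array([0.45562035, 0.07889249]), np.float64(0.025110936739058)) 0.07641343635758138
sq (array([ 0.4933, -0.3052]), array([50.2, 49.7]), 2.295) 0.07416810331466989
long (array([0.5967, 0.2761]), array([74.8, 39.9]), 2.95) 0.07417234156019481
```

View pics/s5.png

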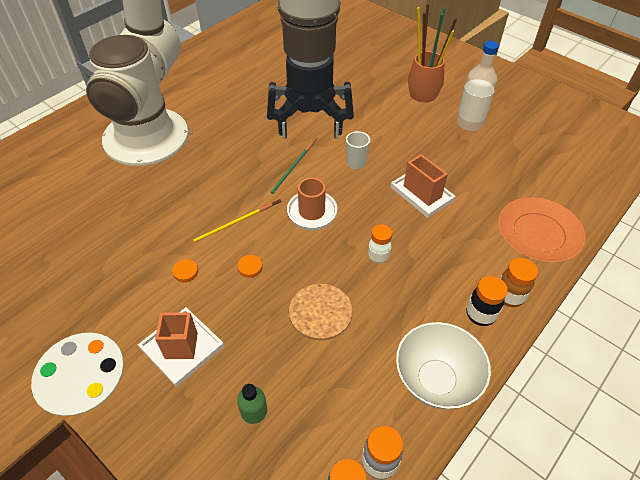

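The scene shows each pot upright in its own saucer: round at (312,200), square at (178,335), oblong at (426,180). The bystanders haven't moved and the gripper is clear, so I hand the job in.

```bash
python3 -c "
from bench import manip
print(manip.job_done())"
```

```text
the job is handed in; nothing more can be done
None
```

I handed the job in at about 35 s of the 102 s: each planter stands upright in the saucer of its own shape, within about 1 mm of centre by the cameras, with the round one parked on the cork mat on the way; the judge returned no verdict.

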